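Clear the front of the weight case and flip its lid open

ROBOT

A 6-joint arm with a two-finger parallel gripper is mounted at the origin on the work surface; the furniture and walls round the work are solid. World frame = base frame: x ahead of the robot, y to its left, z up, the work surface at z = 0. Lengths are in m, angles in rad, forces in N, time in s.
With the tool pointing down it reaches from about 0.35 to 0.775 m from the base axis. Payload 5.5 kg.
Tool frame: the origin (TCP) lies at the very end of the fingers, on their centre line; the grasp point (between the pads) lies 19 mm behind it (env.grip_point_offset is the distance from the TCP to the grasp point, in m); z points along the fingers, y is the line along which they close (so a half turn about z gives the same grasp; the last joint's range is limited). The gripper opens to 85 mm and grips with 20 to 120 N. Pads are 22 mm wide; open, the fingers measure 114 mm over their backs; the gripper's body (76 mm by 85 mm) begins 54 mm behind the grasp point. The pads swing forward as they close: fully open they stand 13 mm farther back than shut.
Start: joints at [1.152, 0.313, 0.046, 1.304, 0, 1.431], TCP at [0.158, 0.553, 0.231] pointing down, gripper open.
Joint ranges: [-2.76, 2.76], [-0.86, 1.69], [-1.03, 1.26], [-2.2, 2.34], [-1.47, 1.5], [-3.14, 3.14]. Speed limits (rad/s): [2.57, 2.57, 3.14, 3.14, 3.14, 3.14].

INTERFACE

Orientations are given as a unit quaternion [w, x, y, z].
In Python, from workcell import sensors, imaging, workorder, env gives the robot as it stands.
- The arm moves only by the shell command python3 -m handwheel 'ROWS' [FORCE]. ROWS is JSON, a list of rows, each a list of 5 numbers: the shift along the tool's x, y, z in mm, then the turn about the tool's z in rad, then the opening, from 0 (shut) to 1 (fully open). A call has 1 to 8 rows; each row is the pose to reach, as a shift and turn from the pose commanded when the call began, along the tool's axes at that moment; what a row does not reach only later rows make up. A row lasts 1/10 s, in which the tool goes at most 50 mm and 8.59 degrees, less where a joint would pass 70% of its speed; a pose out of reach is approached as far as the arm can. A call with a gripper value outside its range is refused whole. The fingers move at their own pace and stop on an object; FORCE is the grip in N (left out, the last holds). Time passes only in rows, so rows that repeat a pose let the fingers close. It gives the time, the measured TCP pose, the force, the opening and the grip force at its end, in the units of the state.
- sensors.get_state(): the state, without advancing time (a new reading comes with each control period).
- imaging.read_camera(name): name is "scene" or "side" or "wrist"; returns a dict with "color" (400x640x3 uint8, blue, green, red), "z_map" (400x640 float32, m along the optical axis (not along the pixel's ray), 0 where there is no reading), "fx", "fy", "cx", "cy" (pixels), "xyz" and "rotation" of the camera in the world. Camera axes: x right, y down, z forward; pixel columns grow to the right and rows downward; lengths in m; the calibration is good to about 2 mm. The wrist camera is an equidistant fisheye: a pixel r from the principal point sees the ray r / f radians off the axis. A picture is of the moment at which its call begins.
- workorder.hand_in(): hands the job in; it is judged then, once.
The state is a dict: "clock": time; "joint_pos": joint angles; "qvel": joint speeds; "tau": joint torques, N m; "tcp_pos": TCP position; "orientation": TCP orientation; "wrist_force": force on the tool from outside, world axes, zero at the start; "ft_torque": the same for the moment, N m; "finger_gap": finger opening in m; "grip_force": force on a finger pad.
Only numpy, scipy, OpenCV 4.12 (cv2) and the standard library are available. Lean on these libraries where they do the work, as an engineer would, in place of code of your own. Each camera call takes 0.05 s, during which the arm holds its last target. There are 200 camera calls.

TASK

The big silver weight stands in the way in front of the wooden weight case. Slide it aside along the worktop with the fingertips until it stands upright at least 10 cm from the foot of the middle of the case's front; then put a fingertip under the brass lip and gently flip the lid up and over past its balance point, so that it stays leaning back open by itself. Only push and touch: do not pinch or lift anything, do not shove the case along, and leave everything else on the worktop where it is.

Things in the scene. Friction and masses are not known exactly. Their poses are not given: they have to be found in the camera images.
- case: Loose wooden case for calibration weights, 85 mm deep (its x) by 170 mm wide (its y), 54 mm high with the lid, about 1.5 kg. Origin: centre of the underside. Its x axis points from the front, where the lip is, to the back, where the hinge is (roughly away from the robot); z up. Walls 45 mm high, inside it weights standing up to 47 mm high. Front wall at x = -43 mm, back wall at x = +42 mm. On a dry worktop it slides when pushed level with more than about 6 N.
- case_lid (a joint): Angle of the case's lid about the hinge along the back rim, rad: 0 shut, grows as the front edge rises, stop at 1.83 (leaning back beyond upright). The lid is a flat panel 85 by 170 by 8 mm, its underside 46 mm above the worktop when shut. The hinge runs freely with light damping: the lid falls shut below about 1.5 and falls slowly open to the stop, and rests there, above it. Lifting it takes about 0.7 N at the lip.
- hinge (a point): Middle of the lid's hinge line, fixed on the case: 44 mm behind the case's origin and 45 mm above the worktop. The hinge line runs along the case's y axis.
- lip_edge (a point): Middle of the outer edge of the brass lip; moves with the lid. With the lid shut it is 68 mm in front of the case's origin and 47 mm above the worktop, 112 mm from the hinge line. See lip.
- lip: Flat brass lip fixed to the middle of the lid's front edge and moving with the lid: 36 mm wide, stands out 21 mm from the brass tab and 25 mm from the front wall of the case, 4 mm thick with a rolled edge 6 mm thick; with the lid shut its underside is 44 mm above the worktop, with free space below. Its origin is the point of the lid that lies at the case's origin when the lid is shut, not on the lip: use lip_edge.
- case_front (a point): Point at the foot of the middle of the case's front wall, at worktop height, fixed on the case: 43 mm in front of the case's origin.
- weight: The big silver weight that stands before the lip: round, 43 mm in diameter, 60 mm high, with a narrower knob above a 40 mm tall body, about 0.5 kg, loose. Origin: centre of its underside. Pushed at up to 20 mm above the worktop it slides and does not tip. Cutter to its left, test machine to its right: when it stands at world y above about -0.18 there is free worktop for a 10 cm push to the right, otherwise to the left.
- small_weight: Bystander: loose brass-coloured weight, 33 mm in diameter, 50 mm high; origin at the centre of its underside. To be left alone.
- dropper: Bystander: loose brown dropper bottle with black teat, 33 mm in diameter, 102 mm high; origin at the centre of its underside. To be left alone.
- tape_roll: Bystander: loose roll of white tape lying flat, 93 mm in diameter, 48 mm high; origin at the centre of its underside. To be left alone.
- marker_red: Bystander: loose red and yellow marker lying down, 122 mm long (along its y), 16 mm thick; origin at the centre of its underside. To be left alone.
- ipa_spray: Bystander: tall pale blue spray bottle, 120 by 56 mm, 272 mm high, fixed in place at the back left of the worktop; origin at the centre of its underside. Keep the arm clear of it.
- strip_cutter: Bystander: lever strip cutter with a green bed, fixed furniture to the left of the work, in front of the case's left end. Its lever runs along the cutter's right edge, about 160 mm to the right of its origin, from the pivot at the far end near the case, where its top is about 55 mm above the worktop, up towards the robot to a black grip about 130 mm above the worktop. Origin: near the middle of the cutter's underside. Keep the gripper and arm clear of it.
Mind the look-alikes: they are no part of the job. Of the things shaped like the weight, the silver one is meant.

How it is judged:
By the outcome, as a careful person would: the job done as asked, in the order asked, and still so for the second after the job is handed in, with the robot touching nothing.
It also fails if it takes over 58 s, if anything falls off the work surface, if the arm or the gripper's body presses on something with over 40 N, if the wrist force passes 120 N, or if a joint passes its speed limit or range.

## Working session

There is one attempt and no reset: what is moved stays moved. The work goes in short steps, Python scripts to look and compute and a shell command to move; the robot and the scene stay as the last step left them, time stands still between calls to the robot, and variables do not carry over. Pictures are saved under pics/ and viewed, at most 10 in all, crops included, and the job is handed in when it is done.

```bash
mkdir -p pics; ls
cat > h.py <<'E'
import numpy as np, cv2
from workcell import sensors, imaging
def px(im,u,v):
    z=float(np.median([d for d in im["z_map"][v-1:v+2,u-1:u+2].ravel() if d>0] or [0]))
    c=np.array([(u-im["cx"])/im["fx"]*z,(v-im["cy"])/im["fy"]*z,z])
    return np.array(im["xyz"])+np.array(im["rotation"]).reshape(3,3)@c
def cloud(im):
    z=im["z_map"];v,u=np.mgrid[:400,:640]
    c=np.stack([(u-im["cx"])/im["fx"]*z,(v-im["cy"])/im["fy"]*z,z],-1)
    return c@np.array(im["rotation"]).reshape(3,3).T+np.array(im["xyz"])
E
python3 - <<'E'
from h import *
import pickle
s=sensors.get_state();print({k:np.round(v,3).tolist() for k,v in s.items()})
for n in ["scene","side"]:
    im=imaging.read_camera(n);pickle.dump(im,open(f"{n}.pkl","wb"))
    cv2.imwrite(f"pics/{n}.png",im["color"]);print(n,im["xyz"],np.round(im["rotation"],3).tolist(),im["fx"])
E
```

```text
pics
{'clock': 0.0, 'joint_pos': [1.152, 0.314, 0.045, 1.304, -0.0, 1.431], 'qvel': [-0.0, -0.001, 0.001, 0.0, 0.0, 0.0], 'tau': [0.001, -48.062, 29.854, 0.019, -0.0, -0.0], 'tcp_pos': [0.158, 0.552, 0.23], 'orientation': [-0.0, 0.139, 0.99, -0.001], 'wrist_force': [0.041, 0.572, 0.009], 'ft_torque': [0.037, -0.043, 0.016], 'grip_force': 0.0, 'finger_gap': 0.085}
scene [0.33236615 0.92368512 1.06261007] [0.018, -0.062, 0.919, -0.388] 482.3688724324586
side [0.00989796 0.79135828 0.59187272] [0.11, -0.202, 0.834, -0.501] 365.0010120973739
```

Run:
```python
s=open('h.py').read()
s=s.replace('np.array(im["rotation"]).reshape(3,3)','R(im)').replace('def px','from scipy.spatial.transform import Rotation\ndef R(im): return Rotation.from_quat(np.roll(im["rotation"],-1)).as_matrix()\ndef px',1)
open('h.py','w').write(s)
```

```text
(no output)
```

View pics/scene.png

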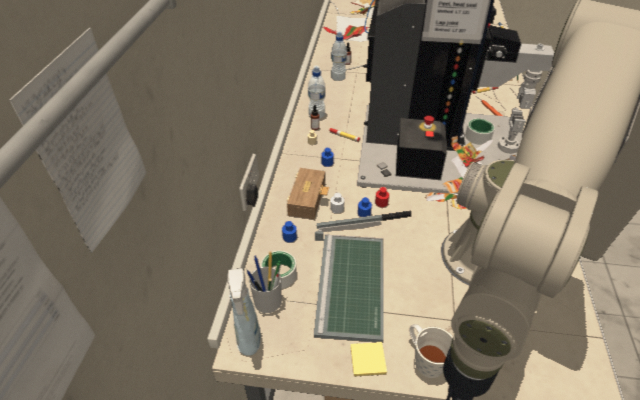

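View pics/side.png

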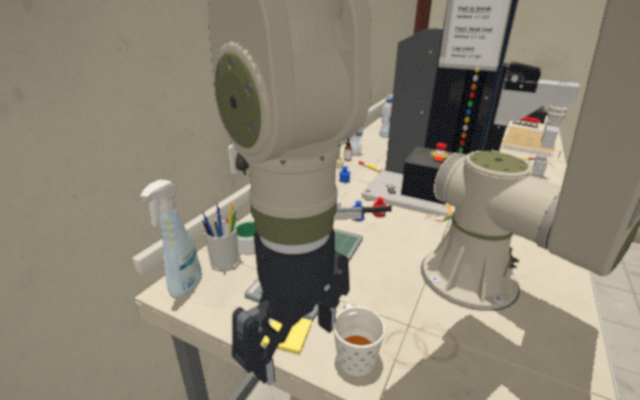

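Scene: case about (307,193) with its lip about (324,191). Weight-shaped things: silver (337,203), blue (365,207), red (382,197), blue (290,232), blue (328,157), and small brass (312,137). The silver one at (337,203), in front of the lip, fits. I'll confirm it in a crop.

Run:
```python
from h import *
import pickle
im=pickle.load(open("scene.pkl","rb"))
c=im["color"][110:260,270:420];cv2.imwrite("pics/crop.png",cv2.resize(c,(600,600),interpolation=cv2.INTER_CUBIC))
P=cloud(im)
for n,(u,v) in dict(case=(307,188),silver=(337,198),blue1=(365,203),red=(382,193),blue2=(290,228),blue3=(328,153),grip=(405,214),lever=(340,226),table=(300,245),cutcorner=(380,238)).items(): print(n,np.round(px(im,u,v),3))
# lid top points
m=(abs(P[...,2]-0.054)<.006); m[:165]=0;m[220:]=0;m[:,:285]=0;m[:,330:]=0
q=P[m];
r=cv2.minAreaRect((q[:,:2]*1000).astype(np.float32));print(len(q),np.median(q[:,2]),r,cv2.boxPoints(r))
m=(P[...,2]>.012)&(P[...,2]<.075);m[:190]=0;m[218:]=0;m[:,:329]=0;m[:,347:]=0
q=P[m];print(len(q),q[:,:2].min(0),q[:,:2].max(0),np.median(q,0),q[:,2].max())
```

```text
case [ 0.529 -0.156  0.054]
silver [ 0.432 -0.126  0.053]
blue1 [ 0.346 -0.114  0.056]
red [ 0.298 -0.172  0.05 ]
blue2 [0.551 0.009 0.046]
blue3 [ 0.488 -0.342  0.05 ]
grip [ 0.234 -0.017  0.123]
lever [ 0.409 -0.007  0.06 ]
table [0.52  0.03  0.001]
cutcorner [ 0.293 -0.009  0.024]
1112 0.05436340997491673 ((519.7455444335938, -160.67633056640625), (174.72976684570312, 112.98799133300781), 86.7410888671875) [[ 458.37637 -244.68835]
 [ 571.18164 -251.11151]
 [ 581.11475  -76.66431]
 [ 468.30945  -70.24115]]
209 [ 0.41010951 -0.15211837] [ 0.45132082 -0.10909739] [ 0.42969121 -0.12312087  0.0378949 ] 0.06596339862677936
```

View pics/crop.png

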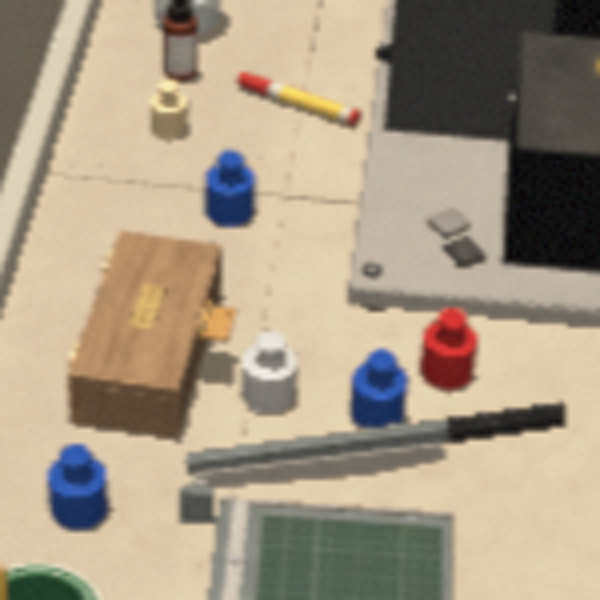

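Crop: silver weight at (270,375), with a white body and knob, just in front of the brass lip at (218,322). The blue and red ones are look-alikes. Its measured height of ~60 mm and diameter of ~43 mm both fit.

Run:
```python
from h import *
import pickle
im=pickle.load(open("scene.pkl","rb"))
for n,(u,v) in dict(spray=(238,278),basecorner=(359,181),baseedge=(358,170),blackbox=(400,145),leverfar=(320,225),levermid=(360,221),small=(312,134),marker=(352,136),lip1=(322,191),lip2=(327,191)).items(): print(n,np.round(px(im,u,v),3))
from scipy.spatial.transform import Rotation as Q
s=sensors.get_state();M=Q.from_quat(np.roll(s["orientation"],-1)).as_matrix()
print(M.round(3)); t=np.array([.437,-.085,.20]);print(1000*M.T@(t-s["tcp_pos"]))
```

```text
spray [0.58  0.363 0.275]
basecorner [ 0.373 -0.238  0.03 ]
baseedge [ 0.382 -0.324  0.003]
blackbox [ 0.257 -0.288  0.151]
leverfar [ 0.466 -0.006  0.055]
levermid [ 0.354 -0.011  0.084]
small [ 0.56  -0.454  0.039]
marker [ 0.42  -0.497  0.014]
lip1 [ 0.482 -0.155  0.048]
lip2 [ 0.466 -0.158  0.048]
[[-0.961  0.275 -0.001]
 [ 0.275  0.961 -0.002]
 [ 0.    -0.002 -1.   ]]
[-443.59274813 -535.93619184   31.27896145]
```

```bash
python3 -m handwheel '[[-444,-536,30,1.29,0.2],[-444,-536,30,1.29,0.2],[-444,-536,30,1.29,0.2],[-444,-536,30,1.29,0.2],[-444,-536,30,1.29,0.2],[-444,-536,30,1.29,0.2],[-444,-536,30,1.29,0.2],[-444,-536,30,1.29,0.2]]' 20
```

```text
clock: 0.9
tcp_pos: [0.3187, 0.185, 0.2139]
orientation: [0.0, 0.676, 0.737, 0.0]
wrist_force: [1.0, -0.9, 0.7]
finger_gap: 0.0172
grip_force: 0.0
```

```bash
python3 -m handwheel '[[-279,95,14,0.086,0.2],[-279,95,14,0.086,0.2],[-279,95,14,0.086,0.2],[-279,95,14,0.086,0.2],[-279,95,14,0.086,0.2],[-279,95,14,0.086,0.2],[-279,95,14,0.086,0.2],[-279,95,14,0.086,0.2]]'
python3 - <<'E'
from h import *
import pickle
im=imaging.read_camera("scene");pickle.dump(im,open("s2.pkl","wb"))
w=imaging.read_camera("wrist");pickle.dump(w,open("w2.pkl","wb"))
cv2.imwrite("pics/w2.png",w["color"])
print(np.round(sensors.get_state()["tcp_pos"],4),sensors.get_state()["orientation"],w["xyz"])
P=cloud(im)
m=(P[...,2]>.012)&(P[...,2]<.075)&(P[...,0]>.39)&(P[...,0]<.457)&(P[...,1]>-.18)&(P[...,1]<-.1)
q=P[m];print(len(q),q[:,:2].min(0),q[:,:2].max(0),q[:,2].max())
E
```

```text
clock: 1.7
tcp_pos: [0.4384, -0.0829, 0.1994]
orientation: [-0.001, 0.706, 0.708, -0.0]
wrist_force: [-0.2, 0.1, 0.0]
finger_gap: 0.0169
grip_force: 0.0
[ 0.438  -0.0814  0.1997] [-8.15387453e-04  7.04798521e-01  7.09407044e-01 -1.59511281e-04] [ 0.43758601 -0.01107405  0.34253862]
204 [ 0.41007263 -0.14988266] [ 0.45130836 -0.10641921] 0.06388632809089134
```

View pics/w2.png

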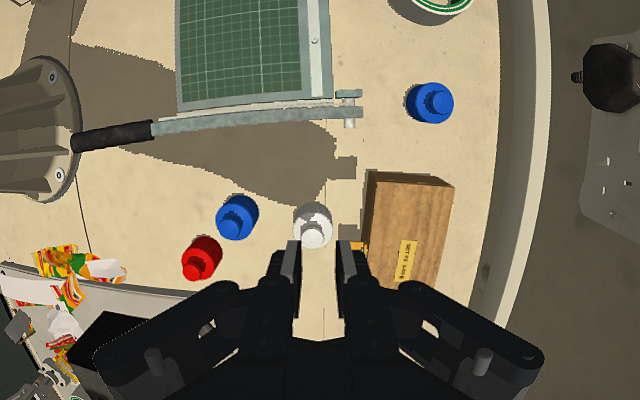

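Wrist view: the silver weight at (313,227) lies just ahead of the two fingertips (293,262) and (345,262). The lever runs well to the side, along about (75,135)–(360,110). I'll descend behind the weight.

```bash
python3 -m handwheel '[[2,-7,45,0,0.2],[2,-7,90,0,0.2],[2,-7,130,0,0.2],[2,-7,165,0,0.2],[2,-7,187,0,0.2],[2,-7,187,0,0.2]]'
```

```text
clock: 2.4
tcp_pos: [0.4286, -0.0776, 0.0107]
orientation: [-0.003, 0.704, 0.71, -0.001]
wrist_force: [-0.2, 0.5, 1.1]
finger_gap: 0.0175
grip_force: 0.0
```

```bash
python3 -m handwheel '[[-10,1,0,0,0.2],[-20,1,0,0,0.2],[-30,1,0,0,0.2],[-40,1,0,0,0.2],[-50,1,0,0,0.2],[-60,1,0,0,0.2],[-70,1,0,0,0.2],[-80,1,0,0,0.2]]'; python3 -m handwheel '[[-10,0,0,0,0.2],[-20,0,0,0,0.2],[-30,0,0,0,0.2],[-40,0,0,0,0.2],[-50,0,0,0,0.2],[-60,0,0,0,0.2],[-66,0,0,0,0.2],[-72,0,0,0,0.2]]'
cat > look.py <<'E'
from h import *
im=imaging.read_camera("scene");P=cloud(im)
s=sensors.get_state();print(s["clock"],np.round(s["tcp_pos"],4))
m=(P[...,2]>.04)&(P[...,2]<.072)&(P[...,0]>.39)&(P[...,0]<.46)&(P[...,1]>-.33)&(P[...,1]<-.1)
q=P[m];print(len(q),q.min(0),q.max(0))
m=(abs(P[...,2]-.054)<.006)&(P[...,0]>.455)&(P[...,0]<.6)&(P[...,1]>-.27)&(P[...,1]<-.06)
q=P[m];r=cv2.minAreaRect((q[:,:2]*1000).astype(np.float32));print(len(q),r)
w=imaging.read_camera("wrist")
import sys
cv2.imwrite(f"pics/{sys.argv[1]}.png",np.vstack([w["color"][100:400,:],cv2.resize(im["color"][130:230,270:430],(640,400))])[:600])
E
python3 look.py l1
```

```text
clock: 3.2
tcp_pos: [0.434, -0.1606, 0.0143]
orientation: [0.0, 0.705, 0.709, 0.002]
wrist_force: [-0.2, 7.4, 5.7]
finger_gap: 0.0169
grip_force: 3.7
clock: 4.0
tcp_pos: [0.434, -0.2324, 0.0142]
orientation: [-0.0, 0.705, 0.709, 0.001]
wrist_force: [0.6, 7.2, 7.3]
finger_gap: 0.0169
grip_force: 4.3
4.05 [ 0.4342 -0.2336  0.0142]
132 [ 0.39292744 -0.27511181  0.04004566] [ 0.45981909 -0.21544469  0.07153538]
1116 ((520.6664428710938, -160.81427001953125), (174.9991455078125, 113.80258178710938), 84.17423248291016)
```

View pics/l1.png

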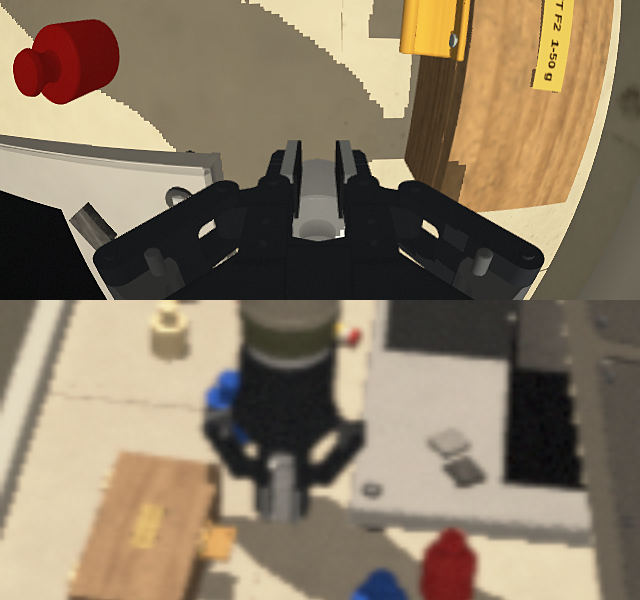

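Pictures: the weight stands upright between the fingertips at (318,190), and the case and lip at (432,25) have not moved. I'll back off, rise and look again.

```bash
python3 -m handwheel '[[8,0,0,0,0.2],[18,0,0,0,0.2],[28,0,0,0,0.2],[28,0,-45,0,0.2],[28,0,-90,0,0.2],[28,-60,-130,-0.15,0],[28,-100,-130,-0.3,0],[28,-100,-130,-0.45,0]]'
```

```text
clock: 4.9
tcp_pos: [0.3307, -0.2033, 0.1441]
orientation: [-0.0, 0.528, 0.849, -0.0]
wrist_force: [-0.6, -0.6, 0.1]
finger_gap: -0.0002
grip_force: 0.0
```

Run:
```python
from h import *
from scipy.spatial.transform import Rotation as Q
s=sensors.get_state();M=Q.from_quat(np.roll(s["orientation"],-1)).as_matrix()
print(M.round(3),s["tcp_pos"],s["joint_pos"])
t=np.array([.40,-.158,.12]);print((1000*M.T@(t-s["tcp_pos"])).round(), "turn",np.arctan2(M[1,0],M[0,0])-np.pi+.07)
```

```text
[[-0.441  0.897 -0.001]
 [ 0.897  0.441 -0.001]
 [-0.    -0.001 -1.   ]] [ 0.330652   -0.20332731  0.14412551] [-7.58151576e-01  3.62015249e-03 -5.46991228e-01  1.02030362e+00
 -9.58589494e-04  3.55513641e-01]
[10. 82. 24.] turn -1.0436650558418916
```

```bash
python3 -m handwheel '[[10,82,24,-1.044,0],[10,82,24,-1.044,0],[10,82,24,-1.044,0],[10,82,24,-1.044,0],[10,82,24,-1.044,0],[10,82,24,-1.044,0],[10,82,24,-1.044,0],[10,82,24,-1.044,0]]'; python3 look.py l2
python3 - <<'E'
from h import *
from scipy.spatial.transform import Rotation as Q
s=sensors.get_state();M=Q.from_quat(np.roll(s["orientation"],-1)).as_matrix();print(M.round(3))
w=imaging.read_camera("wrist")
z=w["z_map"];v,u=np.mgrid[:400,:640];dx=(u-w["cx"])/w["fx"];dy=(v-w["cy"])/w["fy"];r=np.hypot(dx,dy)+1e-9
t=np.tan(r)/r;c=np.stack([dx*t*z,dy*t*z,z],-1);P=c@R(w).T+w["xyz"]
col=w["color"].astype(int)
m=(col[...,2]-col[...,0]>110)&(P[...,2]>.035)&(P[...,2]<.06)&(P[...,0]>.44)&(P[...,0]<.51)&(P[...,1]>-.2)&(P[...,1]<-.11)
q=P[m];v,u=np.nonzero(m);print("lip",len(q),u.min(),u.max(),v.min(),v.max(),q.min(0),q.max(0),np.median(q,0))
# front edge by y
for y in np.arange(-.18,-.13,.008):
    k=q[abs(q[:,1]-y)<.003]; print(round(y,3),len(k),k[:,0].min().round(4) if len(k) else '')
E
```

```text
clock: 5.7
tcp_pos: [0.4028, -0.1593, 0.1189]
orientation: [-0.0, 0.037, 0.999, -0.0]
wrist_force: [0.1, 0.3, -0.1]
finger_gap: -0.0001
grip_force: 0.0
5.75 [ 0.4029 -0.1594  0.1189]
64 [ 0.42165556 -0.27473835  0.04018907] [ 0.44929781 -0.24289486  0.06580177]
1106 ((519.6002197265625, -162.01181030273438), (179.45474243164062, 113.63145446777344), 86.93467712402344)
[[-0.997  0.078 -0.   ]
 [ 0.078  0.997  0.   ]
 [ 0.     0.    -1.   ]]
lip 1 321 321 320 320 [ 0.49629436 -0.16547072  0.05323591] [ 0.49629436 -0.16547072  0.05323591] [ 0.49629436 -0.16547072  0.05323591]
-0.18 0 
-0.172 0 
-0.164 1 0.4963
-0.156 0 
-0.148 0 
-0.14 0 
-0.132 0
```

View pics/l2.png

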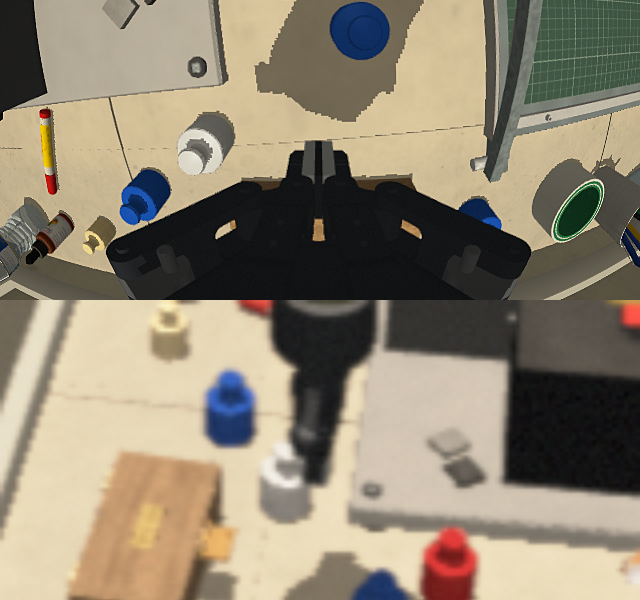

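Pictures: the silver weight stands upright at about (207,142), clear of the blue one and about 0.117 m from the case front. The lip is hidden behind the shut fingers, which point at it. I'll lower in front of the lip and creep up to it.

```bash
python3 -m handwheel '[[0,4,45,0,0],[0,4,84,0,0],[-20,4,84,0,0],[-40,4,84,0,0],[-44,4,84,0,0],[-44,4,84,0,0]]'
```

```text
clock: 6.45
tcp_pos: [0.4476, -0.1595, 0.035]
orientation: [-0.0, 0.038, 0.999, -0.0]
wrist_force: [-0.7, -1.0, 0.2]
finger_gap: -0.0003
grip_force: 0.0
```

```bash
python3 -m handwheel '[[-1,0,0,0,0],[-2,0,0,0,0],[-3,0,0,0,0],[-4,0,0,0,0]]'; python3 -m handwheel '[[-1,0,0,0,0],[-2,0,0,0,0],[-2,0,0,0,0]]'
```

```text
clock: 6.85
tcp_pos: [0.451, -0.1598, 0.0352]
orientation: [0.0, 0.038, 0.999, -0.0]
wrist_force: [0.5, -0.5, -0.3]
finger_gap: 0.0001
grip_force: 0.0
clock: 7.15
tcp_pos: [0.453, -0.1599, 0.035]
orientation: [-0.0, 0.038, 0.999, 0.0]
wrist_force: [-0.5, 0.5, 1.5]
finger_gap: -0.0001
grip_force: 0.4
```

```bash
for i in 1 2 3; do python3 -m handwheel '[[-1,0,0,0,0],[-1,0,0,0,0]]' | grep -E "tcp|wrist"; done
```

```text
tcp_pos: [0.4532, -0.1599, 0.0349]
wrist_force: [-3.5, -0.5, 3.4]
tcp_pos: [0.4532, -0.1598, 0.0348]
wrist_force: [-8.6, -0.6, 5.1]
tcp_pos: [0.4533, -0.1598, 0.0347]
wrist_force: [-9.9, -1.3, 8.2]
```

```bash
python3 -m handwheel '[[1,0,0,0,0],[1.5,0,-1,0,0]]' | grep -E "tcp|wrist";python3 -m handwheel '[[0,0,-1,0,0],[0,0,-1,0,0]]' | grep -E "tcp|wrist"
```

```text
tcp_pos: [0.4532, -0.1598, 0.0355]
wrist_force: [-4.1, -1.0, -0.2]
tcp_pos: [0.4532, -0.1597, 0.0365]
wrist_force: [-4.9, -1.0, -0.0]
```

```bash
python3 -m handwheel '[[0,0,-1.5,0,0],[0,0,-3,0,0],[0,0,-4.5,0,0],[0,0,-6,0,0]]' | grep -E "tcp|wrist"
cat > lid.py <<'E'
from h import *
im=imaging.read_camera("scene");P=cloud(im);s=sensors.get_state()
# lid plane tilt from brown/yellow points left part (visible)
m=(P[...,2]>.05)&(P[...,2]<.18)&(P[...,0]>.485)&(P[...,0]<.66)&(P[...,1]>-.245)&(P[...,1]<-.08)
q=P[m];A=np.c_[q[:,0],q[:,1],np.ones(len(q))];c=np.linalg.lstsq(A,q[:,2],rcond=None)[0]
print(round(s["clock"],2),len(q),"theta",round(float(np.arctan(-c[0])),3),"zmax",q[:,2].max().round(3),"x",q[:,0].min().round(3),q[:,0].max().round(3),"F",np.round(s["wrist_force"],1))
E
python3 lid.py
```

```text
tcp_pos: [0.4535, -0.1598, 0.0425]
wrist_force: [-3.7, -1.8, -0.1]
8.6 1625 theta -0.38 zmax 0.18 x 0.485 0.66 F [-5.6 -1.5  0.2]
```

```bash
cat > lid.py <<'E'
from h import *
im=imaging.read_camera("scene");P=cloud(im);s=sensors.get_state()
# along the lid, left half (near camera), z profile against x
for y0,y1 in((-.13,-.09),(-.23,-.19)):
    o=[]
    for x in np.arange(.485,.60,.02):
        k=P[(abs(P[...,0]-x)<.006)&(P[...,1]>y0)&(P[...,1]<y1)&(P[...,2]>.04)&(P[...,2]<.2)][:,2]
        o.append((round(float(x),3),len(k),round(float(np.median(k)),3) if len(k) else None))
    print(o)
print(round(s["clock"],2),"F",np.round(s["wrist_force"],1),np.round(s["tcp_pos"],4))
import sys
if len(sys.argv)>1: cv2.imwrite(f"pics/{sys.argv[1]}.png",cv2.resize(im["color"][130:230,270:430],(800,500),interpolation=cv2.INTER_CUBIC))
E
python3 lid.py d1
```

```text
[(0.485, 4, 0.045), (0.505, 36, 0.059), (0.525, 37, 0.058), (0.545, 35, 0.058), (0.565, 35, 0.055), (0.585, 4, 0.045)]
[(0.485, 25, 0.058), (0.505, 33, 0.059), (0.525, 34, 0.059), (0.545, 31, 0.057), (0.565, 30, 0.054), (0.585, 0, None)]
8.65 F [-5.3 -1.3 -0.5] [ 0.4536 -0.1598  0.0427]
```

View pics/d1.png

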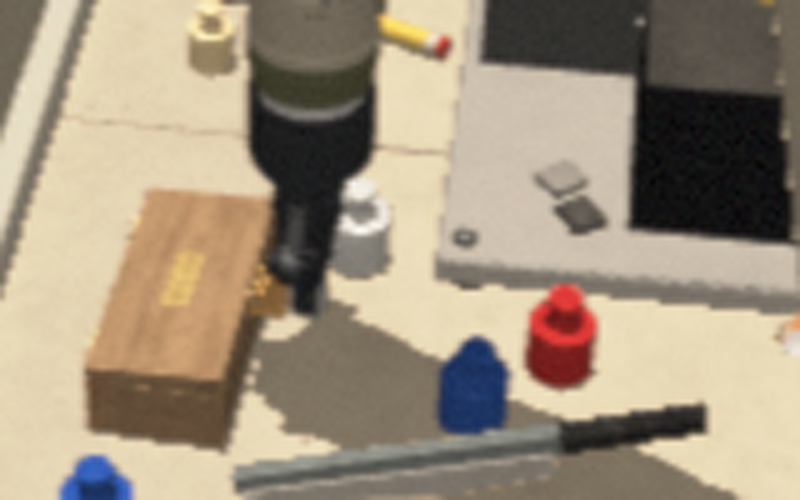

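Picture: the lid top now slopes up towards the front by about 0.08 rad, with the fingertips at the lip (270,290). The lip is following by friction and the case has not moved. I'll carry on along the lip's arc.

```bash
python3 -m handwheel '[[0.1,0,-3,0,0],[-0.3,0,-6,0,0],[-0.7,0,-9,0,0],[-1.4,0,-12.4,0,0]]' | grep -E "tcp|wrist"; python3 lid.py
```

```text
tcp_pos: [0.4555, -0.1599, 0.0555]
wrist_force: [-5.1, -1.0, 0.5]
[(0.485, 3, 0.045), (0.505, 33, 0.069), (0.525, 34, 0.064), (0.545, 31, 0.062), (0.565, 36, 0.057), (0.585, 2, 0.046)]
[(0.485, 20, 0.066), (0.505, 31, 0.068), (0.525, 33, 0.063), (0.545, 28, 0.059), (0.565, 30, 0.055), (0.585, 0, None)]
9.1 F [-6.6  0.5  1.5] [ 0.4556 -0.1599  0.056 ]
```

```bash
python3 -m handwheel '[[0.3,0,-2.6,0,0],[-0.3,0,-5.3,0,0],[-1.0,0,-8,0,0],[-1.8,0,-10.5,0,0],[-2.5,0,-13,0,0],[-3.4,0,-15.7,0,0],[-4.4,0,-18.2,0,0],[-5.4,0,-20.7,0,0]]' | grep -E "tcp|wrist"; python3 lid.py
```

```text
tcp_pos: [0.4616, -0.1605, 0.0764]
wrist_force: [-2.3, 1.9, 0.5]
[(0.485, 3, 0.044), (0.505, 36, 0.083), (0.525, 33, 0.076), (0.545, 33, 0.069), (0.565, 32, 0.06), (0.585, 3, 0.055)]
[(0.485, 0, None), (0.505, 29, 0.082), (0.525, 29, 0.075), (0.545, 26, 0.066), (0.565, 26, 0.058), (0.585, 0, None)]
9.95 F [-3.5  1.   0.7] [ 0.4619 -0.1605  0.0767]
```

```bash
python3 -m handwheel '[[-2.3,0,-5,0,0],[-4.7,0,-9.9,0,0],[-7.5,0,-14.6,0,0],[-10.4,0,-19.1,0,0],[-13.6,0,-23.6,0,0],[-17,0,-27.8,0,0],[-20.6,0,-31.9,0,0],[-24.5,0,-35.8,0,0]]' | grep -E "tcp|wrist"; python3 lid.py
```

```text
tcp_pos: [0.4859, -0.1623, 0.1126]
wrist_force: [-4.5, 1.1, 3.7]
[(0.485, 15, 0.182), (0.505, 3, 0.189), (0.525, 39, 0.109), (0.545, 27, 0.092), (0.565, 27, 0.073), (0.585, 7, 0.058)]
[(0.485, 16, 0.045), (0.505, 0, None), (0.525, 26, 0.105), (0.545, 22, 0.085), (0.565, 23, 0.064), (0.585, 0, None)]
10.8 F [-1.3  0.5  1.6] [ 0.4874 -0.1629  0.1133]
```

```bash
python3 -m handwheel '[[-4,0,-3.7,0,0],[-8.1,0,-7.2,0,0],[-12.5,0,-10.5,0,0],[-17,0,-13.5,0,0],[-21.7,0,-16.3,0,0],[-26.5,0,-18.9,0,0],[-31.4,0,-21.3,0,0],[-36.4,0,-23.4,0,0]]' | grep -E "tcp|wrist"; python3 lid.py
```

```text
tcp_pos: [0.5228, -0.1652, 0.1355]
wrist_force: [-0.0, 0.2, 0.5]
[(0.485, 0, None), (0.505, 1, 0.041), (0.525, 3, 0.049), (0.545, 15, 0.126), (0.565, 20, 0.07), (0.585, 4, 0.061)]
[(0.485, 17, 0.045), (0.505, 3, 0.199), (0.525, 4, 0.042), (0.545, 6, 0.128), (0.565, 13, 0.048), (0.585, 1, 0.049)]
11.65 F [ 1.1 -0.8  0.3] [ 0.5238 -0.1655  0.1358]
```

```bash
python3 -m handwheel '[[-5,0,-1.8,0,0],[-10,0,-3.4,0,0],[-15,0,-4.8,0,0],[-19,0,-5.5,0,0],[-23,0,-6,0,0],[-26,0,-6.4,0,0],[-29,0,-6.8,0,0],[-32,0,-7,0,0]]' | grep -E "tcp|wrist"; python3 -m handwheel '[[-3,0,0,0,0],[-6,0,0,0,0],[-9,0,0,0,0],[-12,0,0,0,0],[-15,0,0,0,0],[-18,0,0,0,0]]' | grep -E "tcp|wrist";  python3 lid.py d2
```

```text
tcp_pos: [0.5543, -0.1676, 0.1423]
wrist_force: [0.3, 0.1, 0.5]
tcp_pos: [0.5723, -0.1689, 0.1423]
wrist_force: [-0.5, -0.1, 0.3]
[(0.485, 3, 0.043), (0.505, 0, None), (0.525, 4, 0.043), (0.545, 2, 0.042), (0.565, 12, 0.044), (0.585, 117, 0.096)]
[(0.485, 20, 0.045), (0.505, 0, None), (0.525, 5, 0.043), (0.545, 0, None), (0.565, 26, 0.045), (0.585, 5, 0.111)]
13.1 F [-0.1 -1.1 -0.7] [ 0.5728 -0.1691  0.1423]
```

View pics/d2.png

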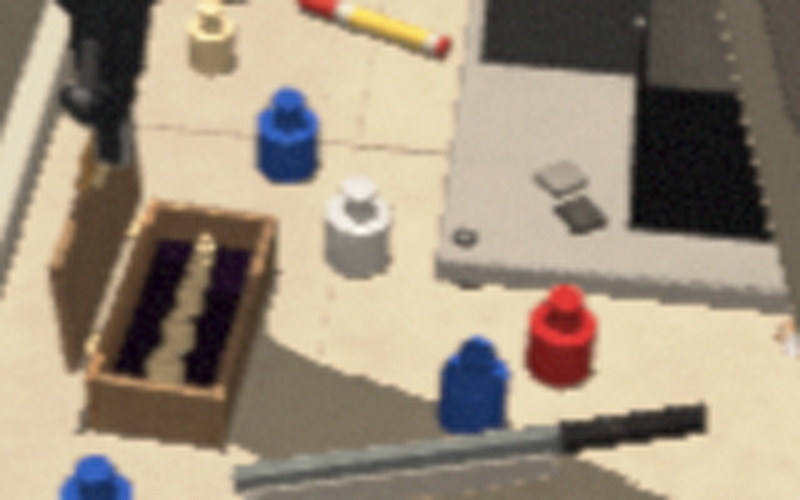

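Picture: the lid stands up, past vertical, with the fingertips at the lip (110,160). The weights inside are visible and the case is in place. I'll nudge a little further, then retreat.

```bash
python3 -m handwheel '[[-3,0,0,0,0],[-6,0,0,0,0],[-6,0,0,0,0]]' | grep -E "tcp|wrist"; python3 -m handwheel '[[10,0,0,0,0],[30,0,0,0,0],[70,0,-20,0,0],[110,0,-50,0,0],[150,0,-60,0,0],[150,0,-60,0,0],[150,0,-60,0,0],[150,0,-60,0,0]]'; python3 lid.py d3; python3 look.py l3
```

```text
tcp_pos: [0.5785, -0.1695, 0.1424]
wrist_force: [0.4, -0.0, -0.6]
clock: 14.2
tcp_pos: [0.4288, -0.1582, 0.2022]
orientation: [0.0, 0.038, 0.999, -0.0]
wrist_force: [0.4, -0.0, -1.2]
finger_gap: -0.0
grip_force: 0.0
[(0.485, 1, 0.047), (0.505, 0, None), (0.525, 3, 0.045), (0.545, 1, 0.042), (0.565, 12, 0.045), (0.585, 73, 0.068)]
[(0.485, 19, 0.045), (0.505, 0, None), (0.525, 5, 0.043), (0.545, 0, None), (0.565, 24, 0.045), (0.585, 71, 0.09)]
14.25 F [-0.5 -0.9 -0.1] [ 0.4289 -0.1582  0.2019]
14.3 [ 0.429  -0.1581  0.2018]
72 [ 0.41416835 -0.27593382  0.04001228] [ 0.45386369 -0.24178585  0.06557169]
132 ((536.8234252929688, -161.27548217773438), (176.655029296875, 96.56878662109375), 84.95381927490234)
```

View pics/d3.png

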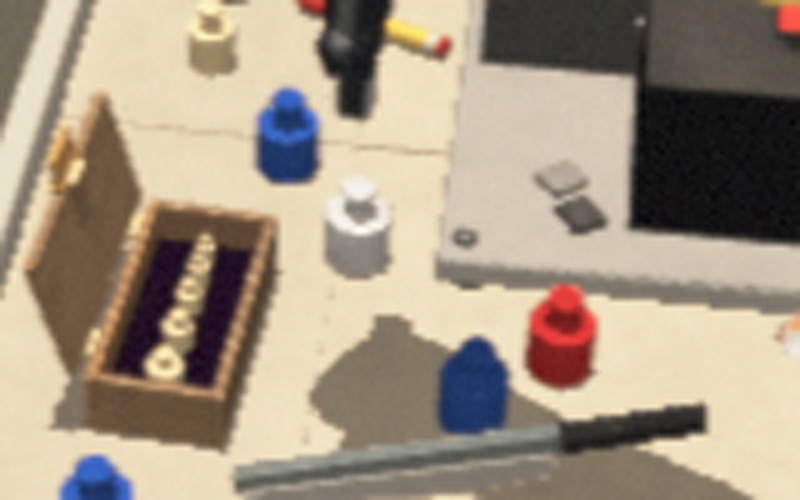

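The lid leans back open by itself at about (80,220). The silver weight stands upright at (358,235), about 0.117 m from the case front. Nothing else has moved and the gripper is clear, so I'll hand in.

```bash
python3 -c "
from workcell import workorder
print(workorder.hand_in())"
```

```text
the job is handed in; nothing more can be done
None
```

I handed the job in at about 14 s: the silver weight stands upright about 11.7 cm from the case front (camera estimate), and the lid leans back open by itself. The tool could not tilt, so I raised the lip by fingertip friction on its front edge rather than from underneath; first contact briefly reached about 10 N, but the case did not visibly move.

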